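Park a glaze-drip hook carrier on its strut rail

TASK

Pick up the loose hook carrier, enter its nylon shoe into the rail at the flared open end and slide it along the channel, past the spring catch, until it is fully home against the rubber buffer and the catch has sprung out behind it. Slide it with feel: do not force or ram it in the rail, let go of it there, and leave the bowl, the jar and the paddle undisturbed.

Things in the scene. Friction and masses are not known exactly. Their poses are not given: they have to be found in the camera images.
- carrier: hook carrier, 180 to 310 g, stands on the bench at first. White nylon shoe 70 long (y) x 13 thick (x) x 34 high (z), both ends half-round (radius 17, seen along x). From its +x face a neck 30 long (y), 18 high, and a steel bracket 12 thick (y) reach out to the lug; J hook beyond to x = 95, no lower than the shoe. Origin: middle of shoe's underside; x shoe to hook, y along shoe, z up; all in mm
- carrier_lug (a point): upright steel grip lug of the carrier: this point is its middle, at x = 50, y = 0, z = 55 in the carrier's frame, axes alike. The lug is 12 thick (y), 26 wide (x), free on both y faces from z = 27 to its top at z = 76. Take it here from above; in the rail its top is 38 above the channel; all in mm
- rail: fixed steel C channel, 41 high, 21 deep, 320 long along its y, held level on two posts behind it (-x side). Origin on the bench under its middle; channel centre line at x = 0, z = 160, y = -160 to +160. Inside 36 high, 16 deep (x = -8 to 8). Slot, 22 high, faces +x: neck passes through it, lug and hook stay outside on +x, over a drip tray 25 high. Shoe axes then match rail axes; all in mm
- rail_mouth (a point): middle of the open end (y = -160, z = 160 in the rail's frame, axes alike): the only way in, moving along +y. Back and lips flare outward for 14 in front of it. So at entry the carrier's origin lies 17 below this height. Nylon on this steel slides with friction about 0.25; all in mm
- rail_cap (a point): middle of the closed end (y = +160, z = 160), black cap. Before it a parking stop (dark housing on the rail's back) is clamped fast, set anew each time: home of the shoe's middle is 63 to 133 short of this point. At home the shoe rests on a rubber buffer: met 1 before home, gives 2.5 at 4 N/mm, then hard. Over 20 N of the carrier on rail or stop is ramming
- catch (a joint): spring catch of the parking stop, a bevelled tongue through the channel's back. In m: 0 = out in the channel; up to 0.0075 = pressed back. The passing shoe presses it back by 3 to 6.5 mm, from about 85 mm before home on (2 to 6 N of push along the rail at first, less after), and it springs out behind the shoe's end at home and holds it
- bowl: bystander: terracotta bowl, 96 wide, 50 high, origin under its middle; all in mm
- jar: bystander: white lidded jar, 64 wide, 75 high, origin under its middle; all in mm
- paddle: bystander: wooden spatula-shaped paddle, 200 long, lying along its x; all in mm
Things that resemble listed ones, but are neither listed nor needed, are in the scene too. What is shaped like the carrier but yellow is not meant.

How it is judged (in metres and radians):
On the way, in this order (a step that is already met when the one before it is completed fails the run):
1. the whole shoe is inside the rail, entered at the mouth (y of carrier in the frame of rail between -0.125 and 0.03 m and x of carrier in the frame of rail between -0.004 and 0.004 m and z of carrier in the frame of rail between 0.139 and 0.147 m), for 0.1 s.
2. the shoe presses the catch back as it passes (value of joint catch above 0.002 m and y of carrier in the frame of rail above -0.07 m), for 0.1 s.
At the end, for the whole second after the job is handed in: the carrier's shoe is inside the channel (within 4 mm of its centre line), at the stop (over 22 mm past the rail's middle) with the catch sprung out behind it (to within 1.2 mm), released and at rest (value of joint catch below 0.0012 m and y of carrier in the frame of rail above 0.022 m and x of carrier in the frame of rail between -0.004 and 0.004 m and z of carrier in the frame of rail between 0.139 and 0.147 m and linear speed of carrier below 0.02 m/s); the robot touches nothing.
It fails at once if the carrier pressed on the rail or its stop with over 20 N (contact force between carrier and rail above 20 N).
It fails at once if the bowl moved over 20 mm (distance of bowl from where it was at the start of the episode above 0.02 m).
It fails at once if the jar moved over 20 mm (distance of jar from where it was at the start of the episode above 0.02 m).
It fails at once if the paddle moved over 20 mm (distance of paddle from where it was at the start of the episode above 0.02 m).
It also fails if it takes over 61 s, if anything falls off the work surface, if the arm or the gripper's body presses on something with over 40 N, if the wrist force passes 120 N, or if a joint passes its speed limit or range.

ROBOT

A 6-joint arm with a two-finger parallel gripper is mounted at the origin on the work surface. World frame = base frame: x ahead of the robot, y to its left, z up, the work surface at z = 0. Lengths are in mm, angles in rad, forces in N, time in s.
With the tool pointing down it reaches from about 400 to 925 mm from the base axis. Payload 12.5 kg.
Tool frame: the origin (TCP) lies midway between the tips of the shut fingers; the grasp point (between the pads) lies 19 mm behind it (arm.grip_point_offset is the distance from the TCP to the grasp point, in mm); z points along the fingers, y is the direction in which the jaws open and shut (so a half turn about z gives the same grasp; the last joint's range is limited). The gripper opens to 95 mm and grips with 3 to 60 N. Pads are 20 mm wide; open, the fingers measure 119 mm over their backs; the gripper's body (75 mm by 180 mm) begins 59 mm behind the grasp point.
Start: joints at [-1.344, 0.491, 1.559, -0, 1.092, -0.106], TCP at [204.205, -590.717, 214.661] pointing down, gripper open.
Joint ranges: [-3.1, 3.1], [-0.84, 2.19], [0.05, 2.79], [-1.13, 4.28], [0.06, 2.93], [-2.69, 2.69]. Speed limits (rad/s): [2.22, 2.22, 2.79, 3.14, 3.14, 3.14].

INTERFACE

Orientations are given as a unit quaternion [w, x, y, z].
In Python, from station import arm gives the robot as it stands.
- The arm moves only by the shell command python3 -m jog 'ROWS' [FORCE]. ROWS is JSON, a list that holds one entry, the list of rows, each a list of 7 numbers: the shift along the world's x, y, z in units of 60 mm (1.0 is 60 mm), then the turn, a rotation vector about the world's x, y, z in units of 6 degrees (1.0 is 6 degrees), then the closure, from 0 (fully open) to 1 (shut). In form: [[[dx, dy, dz, rx, ry, rz, fingers], ...]]. A call has 1 to 10 rows; each row shifts and turns the commanded pose from where the row before left it; what a row does not reach is not made up. A row lasts 1/8 s, in which the tool goes at most 62.5 mm and 10.7 degrees, less where a joint would pass 70% of its speed; a pose out of reach is approached as far as the arm can. A call is refused whole if a number of a shift passes 1 or a number of a turn 1, either way. A call with a gripper value outside its range is refused whole. The fingers move at their own pace and stop on an object; FORCE is the grip in N (left out, the last holds). Time passes only in rows, so rows that do not move let the fingers close. It gives the time, the measured TCP pose, the force and the opening at its end, in the units of the state.
- arm.observe(): the state, without advancing time (a new reading comes with each control period).
- arm.snapshot(name): name is "scene" or "side" or "wrist"; returns a dict with "frame" (400x640x3 uint8, blue, green, red), "range_z" (400x640 float32, mm along the optical axis (not along the pixel's ray), 0 where there is no reading), "fx", "fy", "cx", "cy" (pixels), "R" (3x3) and "t" (3): a world point X has camera coordinates R X + t. Camera axes: x right, y down, z forward; pixel columns grow to the right and rows downward; lengths in mm; the calibration is good to about 2 mm. A picture is of the moment at which its call begins.
- arm.hand_in(): hands the job in, once; it reports no verdict.
The state is a dict: "time_s": time; "joint_pos": joint angles; "qvel": joint speeds; "effort": joint torques, N m; "eef_pos": TCP position; "ee_rot": TCP orientation; "force": force on the tool from outside, world axes, zero at the start; "torque": the same for the moment, N m; "finger_gap": finger opening in mm.
Only numpy, scipy, OpenCV 4.12 (cv2) and the standard library are available. Lean on these libraries where they do the work, as an engineer would, in place of code of your own. Each camera call takes 0.05 s, during which the arm holds its last target.

## Working session

There is one attempt and no reset: what is moved stays moved. The work goes in short steps, Python scripts to look and compute and a shell command to move; the robot and the scene stay as the last step left them, time stands still between calls to the robot, and variables do not carry over. Pictures are saved under pics/ and viewed, and the job is handed in when it is done.

```bash
mkdir -p pics; ls
python3 - <<'E'
from station import arm
import cv2,numpy as np
for n in ("scene","side","wrist"):
    s=arm.snapshot(n); cv2.imwrite(f"pics/{n}0.png",s["frame"]); np.savez(f"{n}0.npz",**s)
    print(n,s["fx"],s["cx"],s["cy"],np.round(s["R"],3).tolist(),np.round(s["t"],1))
print(arm.observe())
E
```

```text
pics
scene 418.5235005908712 323.24619131201877 191.52500146731217 [[0.198, 0.98, -0.003], [0.545, -0.113, -0.831], [-0.815, 0.163, -0.557]] [ -69.2 -196.5 1649.2]
side 460.71064778469827 320.7256115781568 195.34458227668162 [[-0.989, -0.145, -0.023], [-0.058, 0.533, -0.844], [0.135, -0.834, -0.536]] [ 532.7  129.5 1498.8]
wrist 338.54314949662285 324.0655626280641 203.24403175345253 [[0.327, -0.945, -0.001], [-0.916, -0.318, 0.243], [-0.23, -0.078, -0.97]] [-625.3  -29.   389.6]
{'time_s': 0.15, 'joint_pos': array([-1.34358686e+00,  4.91430073e-01,  1.55931865e+00,  3.05731435e-06,
        1.09168709e+00, -1.05599510e-01]), 'qvel': array([ 0.00049549, -0.00043246, -0.00022302,  0.00014045, -0.00035768,
        0.00015195]), 'effort': array([ 1.90182829e-03, -6.12896347e+01, -2.58277255e+01,  6.92917267e-02,
        4.72944800e-02, -7.54630082e-05]), 'eef_pos': array([ 204.16919044, -590.5233713 ,  214.18723907]), 'ee_rot': array([-4.20885062e-04,  9.86186721e-01,  1.65636874e-01, -2.42647413e-05]), 'force': array([ 0.74933501, -0.71808563, -0.11566767]), 'torque': array([ 0.01559924,  0.01007946, -0.02051493]), 'finger_gap': 95.4565557478814}
```

View pics/scene0.png

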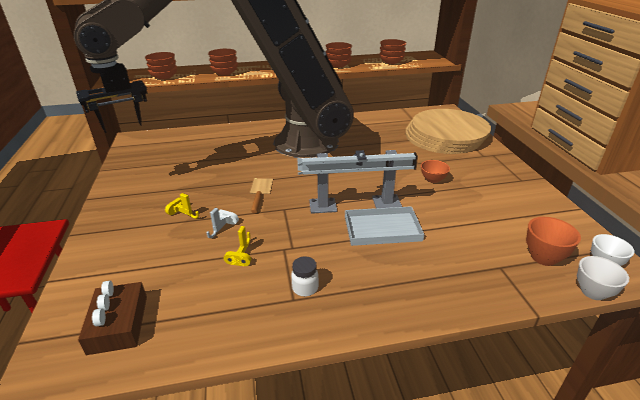

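View pics/side0.png

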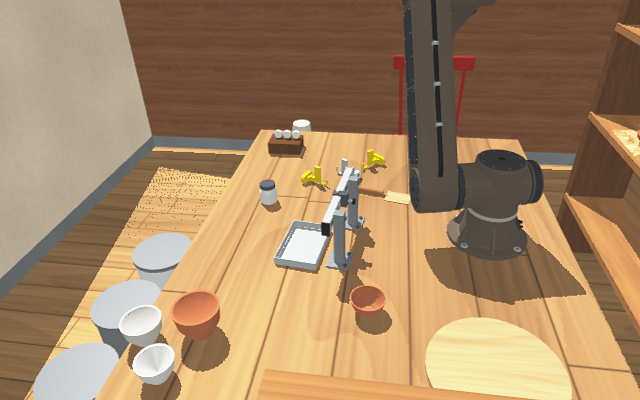

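View pics/wrist0.png

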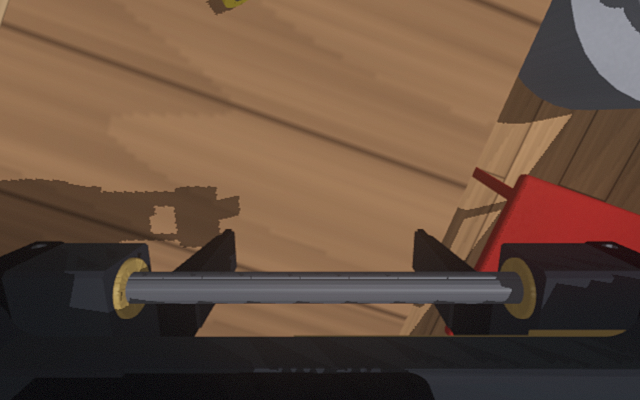

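The carrier candidates in the scene picture are a yellow one at (181,206), a white/grey one at (222,220) and a yellow one at (240,248). The white/grey one fits, because it has a white shoe and a steel bracket. I'll confirm it in an enlarged crop. The rail mouth is the left end near (300,163), and the black cap is at (415,160).

```bash
cat > h.py <<'E'
import numpy as np,cv2
def load(n): return dict(np.load(n))
def cloud(s):
    z=s["range_z"]; v,u=np.mgrid[0:z.shape[0],0:z.shape[1]]
    P=np.stack([(u-s["cx"])/s["fx"]*z,(v-s["cy"])/s["fy"]*z,z],-1)
    W=(P-s["t"])@s["R"]
    W[z<=0]=np.nan
    return W
def crop(s,u0,v0,u1,v1,name,k):
    cv2.imwrite(name,cv2.resize(s["frame"][v0:v1,u0:u1],None,fx=k,fy=k,interpolation=cv2.INTER_CUBIC))
E
python3 - <<'E'
from h import *
s=load("scene0.npz"); crop(s,150,180,270,280,"pics/c1.png",6)
crop(s,285,135,435,250,"pics/c2.png",5)
W=cloud(s)
for uv in [(222,220),(181,206),(240,248),(300,163),(415,160),(305,280),(258,190),(435,170),(60,330)]:
    print(uv,np.round(W[uv[1],uv[0]],0))
s2=load("side0.npz"); crop(s2,290,140,400,280,"pics/c3.png",4)
E
```

```text
(222, 220) [ 480. -321.   25.]
(181, 206) [ 387. -440.   25.]
(240, 248) [ 614. -275.   26.]
(300, 163) [465. -88. 176.]
(415, 160) [501. 235. 168.]
(305, 280) [ 781. -130.   48.]
(258, 190) [ 312. -209.    3.]
(435, 170) [330. 395.  15.]
(60, 330) [ 777. -668.    3.]
```

View pics/c1.png

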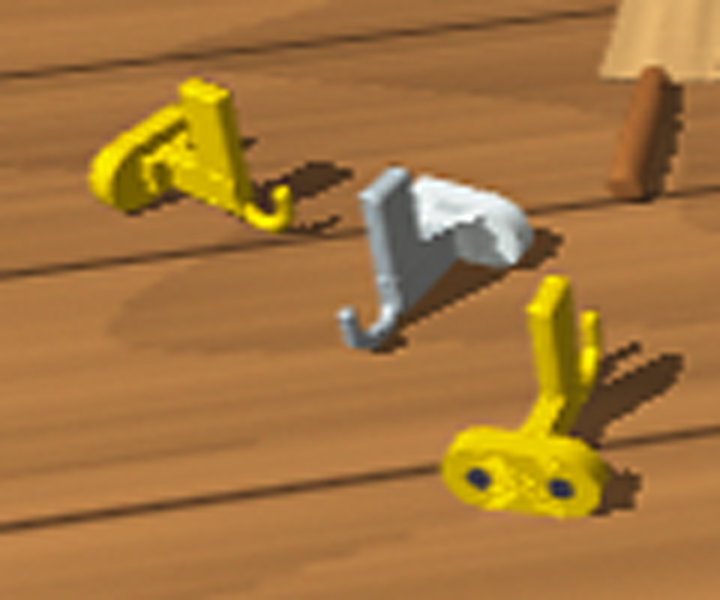

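View pics/c2.png

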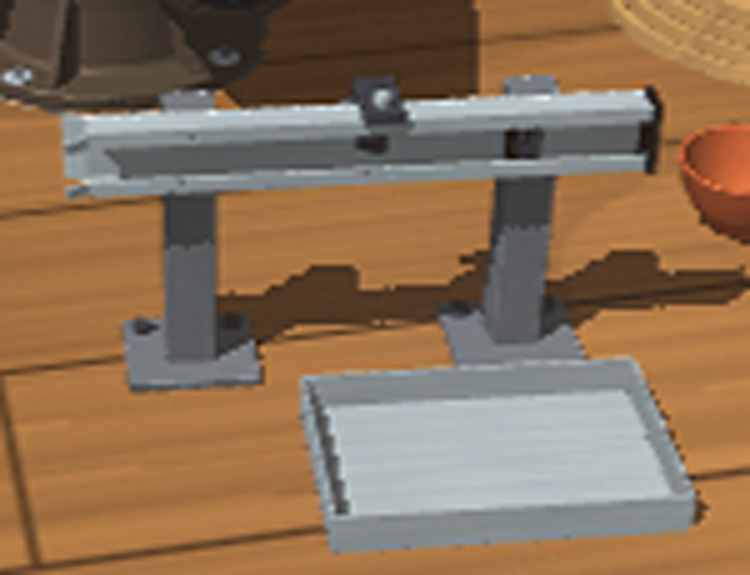

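View pics/c3.png

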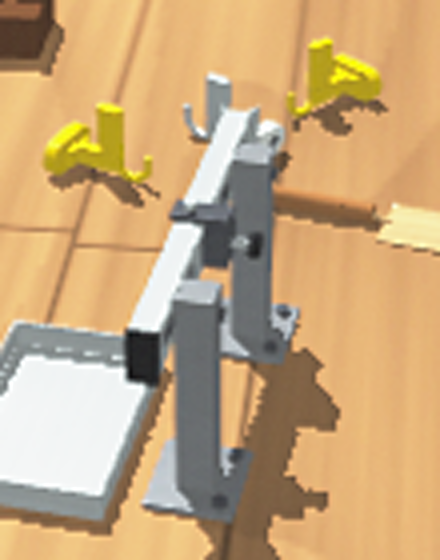

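```bash
cat > fit.py <<'E'
from h import *
from scipy.optimize import least_squares
# carrier model as boxes in carrier frame
def sd_shoe(P):
    # stadium 70x34 in yz, thickness 13 in x
    y=np.abs(P[:,1])-18; y=np.maximum(y,0); d2=np.hypot(y,P[:,2]-17)-17
    dx=np.abs(P[:,0])-6.5
    q=np.stack([d2,dx],1)
    return np.hypot(*np.maximum(q,0).T)+np.minimum(q.max(1),0)
def sd_box(P,lo,hi):
    c=(np.array(lo)+hi)/2; h=(np.array(hi)-lo)/2
    q=np.abs(P-c)-h
    return np.linalg.norm(np.maximum(q,0),axis=1)+np.minimum(q.max(1),0)
def sd(P):
    return np.min([sd_shoe(P),sd_box(P,[37,-6,27],[63,6,76]),
      sd_box(P,[6,-15,8],[20,15,26]),sd_box(P,[6,-6,8],[63,6,27])],0)
def T(P,p):
    c,s=np.cos(p[2]),np.sin(p[2]); d=P-[p[0],p[1],p[3] if len(p)>3 else 0]
    return np.stack([c*d[:,0]+s*d[:,1],-s*d[:,0]+c*d[:,1],d[:,2]],1)
def inv(q,p):
    c,s=np.cos(p[2]),np.sin(p[2]); return np.array([p[0]+c*q[0]-s*q[1],p[1]+s*q[0]+c*q[1],q[2]+(p[3] if len(p)>3 else 0)])
E
python3 - <<'E'
from fit import *
import cv2
for cam in("scene0","side0"):
    s=load(cam+".npz");W=cloud(s);f=s["frame"].astype(int)
    hsv=cv2.cvtColor(s["frame"],cv2.COLOR_BGR2HSV)
    m=(np.hypot(W[...,0]-470,W[...,1]+320)<90)&(W[...,2]>5)&(W[...,2]<90)&(hsv[...,1]<70)
    P=W[m];print(cam,len(P),P.min(0).round(),P.max(0).round())
    best=None
    for a in np.radians(np.arange(0,360,20)):
        r=least_squares(lambda p:sd(T(P,p)),[*P[:,:2].mean(0),a,0],loss="soft_l1",f_scale=2)
        if best is None or r.cost<best.cost:best=r
    p=best.x;print(cam,p.round(2),np.degrees(p[2]).round(1),best.cost.round(1),"lug",inv([50,0,55],p).round(1))
    # rail
    for nm,m in (("top",(np.abs(W[...,0]-485)<60)&(W[...,1]>-130)&(W[...,1]<270)&(W[...,2]>140)&(W[...,2]<200)&(hsv[...,1]<70)),):
        Q=W[m];print(len(Q),Q.min(0).round(),Q.max(0).round(),np.percentile(Q[:,2],[1,5,50,95,99]).round(1))
E
```

```text
scene0 438 [ 438. -362.    6.] [ 535. -276.   78.]
scene0 [ 456.02 -308.33    5.69   -0.64] 326.1 1537.8 lug [ 497.5 -336.2   54.4]
1950 [426. -96. 140.] [505. 238. 193.] [140.4 141.6 158.5 181.7 186.8]
side0 120 [ 429. -360.    6.] [ 528. -302.   81.]
side0 [ 456.93 -305.54   -0.7     1.03] -39.9 671.1 lug [ 495.3 -337.6   56. ]
1096 [425. -95. 140.] [500. 247. 194.] [141.3 146.1 177.2 184.7 188.6]
```

Run:
```python
from h import *
from scipy.spatial.transform import Rotation as Ro
s=load("wrist0.npz");c=-s["R"].T@s["t"];print(c)
R=Ro.from_quat([9.86186721e-01,1.65636874e-01,-2.4e-5,-4.2e-4]).as_matrix()
print("cam in tool",R.T@(c-[204.17,-590.5,214.2]));print("optical axis in tool",R.T@s["R"][2]);print(R.round(3))
```

```text
[ 267.75868141 -569.55539054  384.15408786]
cam in tool [  66.95765649    0.83679125 -169.94870128]
optical axis in tool [-2.43132167e-01 -2.66653027e-04  9.69993133e-01]
[[ 0.945  0.327 -0.   ]
 [ 0.327 -0.945  0.001]
 [ 0.    -0.001 -1.   ]]
```

The crop confirms it: the white-shoed steel carrier is the only one that isn't yellow. Its lug is near world (497,-336) and it is yawed about -37°. I'll move the wrist camera over it.

```bash
python3 -m jog '[[[0.42,0.47,0.04,0,0,-0.93,0],[0.42,0.47,0.04,0,0,-0.93,0],[0.42,0.47,0.04,0,0,-0.93,0],[0.42,0.47,0.04,0,0,-0.93,0],[0.42,0.47,0.04,0,0,-0.93,0],[0.42,0.47,0.04,0,0,-0.93,0],[0.42,0.47,0.04,0,0,-0.93,0],[0.42,0.47,0.04,0,0,-0.93,0],[0.42,0.47,0.04,0,0,-0.93,0],[0.42,0.47,0.04,0,0,-0.93,0]]]' 30
python3 -m jog '[[[0,0,0,0,0,0,0],[0,0,0,0,0,0,0]]]'
python3 - <<'E'
from station import arm
import cv2,numpy as np
s=arm.snapshot("wrist"); cv2.imwrite("pics/w1.png",s["frame"]); np.savez("w1.npz",**s)
o=arm.observe();print(o["joint_pos"].round(2),o["eef_pos"].round(1),o["ee_rot"].round(4))
E
```

```text
time_s: 1.4
eef_pos: [456.9, -307.7, 238.6]
ee_rot: [-0.0, 0.949, -0.317, -0.0]
force: [1.1, -1.2, 0.9]
finger_gap: 95.3
time_s: 1.65
eef_pos: [455.9, -308.9, 238.5]
ee_rot: [0.0, 0.949, -0.314, -0.0]
force: [-0.1, 0.3, -0.1]
finger_gap: 95.1
[-0.72  0.36  1.71 -0.    1.07  1.5 ] [ 455.7 -309.2  238.5] [ 1.000e-04  9.491e-01 -3.148e-01 -2.000e-04]
```

View pics/w1.png

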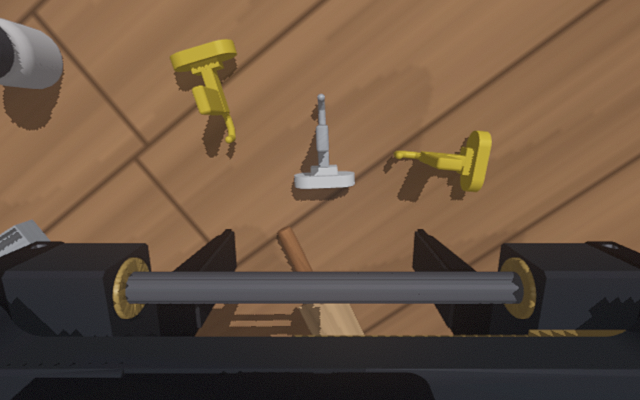

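The wrist view shows the white carrier standing upright, with the shoe at (324,180), the lug at (322,140) and the hook tip at (321,98). It is almost aligned with the tool. I'll fit it and the rail next.

Run:
```python
from fit import *
s=load("w1.npz");W=cloud(s);hsv=cv2.cvtColor(s["frame"],cv2.COLOR_BGR2HSV)
m=np.zeros(W.shape[:2],bool);m[85:200,285:365]=1
m&=(W[...,2]>6)&(W[...,2]<90)&(hsv[...,1]<70)
P=W[m];print(len(P),P.min(0).round(),P.max(0).round())
best=None
for a in np.radians(np.arange(-60,0,10)):
    r=least_squares(lambda p:sd(T(P,p)),[*P[:,:2].mean(0),a,0],loss="cauchy",f_scale=1.)
    if best is None or r.cost<best.cost:best=r
p=best.x;d=np.abs(sd(T(P,p)));print(p.round(2),np.degrees(p[2]).round(2),"med resid",np.median(d),"lug",inv([50,0,55],p).round(1))
L=T(P,p);q=L[L[:,2]>70];print("lug top",q.min(0).round(1),q.max(0).round(1),np.median(q,0).round(1))
```

```text
1744 [ 430. -364.    6.] [ 532. -278.   78.]
[ 4.5399e+02 -3.0965e+02 -6.0000e-01 -3.0000e-02] -34.19 med resid 0.5096384832347187 lug [ 495.4 -337.7   55. ]
lug top [36.9 -5.9 72.1] [62.9  6.  78.2] [50.6 -0.1 75.6]
```

```bash
python3 -m jog '[[[0.33,-0.24,-0.45,0,0,0.2,0.35],[0.33,-0.23,-0.45,0,0,0.2,0.35],[0,0,-0.6,0,0,0.02,0.35],[0,0,-0.4,0,0,0,0.35],[0,0,-0.3,0,0,0,0.35],[0,0,0,0,0,0,0.35],[0,0,0,0,0,0,0.35]]]'
python3 - <<'E'
from station import arm
import numpy as np
o=arm.observe();p=o["eef_pos"];q=o["ee_rot"];print(p.round(2),q.round(4),"d units",((np.array([495.4,-337.7,36])-p)/60).round(3),"yaw",np.degrees(2*np.arctan2(q[2],q[1])))
E
```

```text
time_s: 2.58
eef_pos: [495.7, -337.7, 107.3]
ee_rot: [0.0, 0.956, -0.294, 0.0]
force: [-0.3, -0.3, 0.1]
finger_gap: 62.0
[ 495.72 -337.66  107.34] [ 2.000e-04  9.557e-01 -2.944e-01  3.000e-04] d units [-5.000e-03 -1.000e-03 -1.189e+00] yaw -34.240303746375886
```

```bash
python3 -m jog '[[[0,0,-0.4,0,0,0,0.35],[0,0,-0.4,0,0,0,0.35],[0,0,-0.3,0,0,0,0.35],[0,0,-0.09,0,0,0,0.35],[0,0,0,0,0,0,0.35],[0,0,0,0,0,0,1],[0,0,0,0,0,0,1],[0,0,0,0,0,0,1],[0,0,0,0,0,0,1],[0,0,0,0,0,0,1]]]' 40
python3 -m jog '[[[0,0,0,0,0,0,1],[0,0,0,0,0,0,1]]]'
python3 - <<'E'
from station import arm
import numpy as np,cv2
o=arm.observe();print(o["eef_pos"].round(2),o["ee_rot"].round(4),o["force"].round(2),o["finger_gap"])
s=arm.snapshot("side");np.savez("side1.npz",**s)
E
```

```text
time_s: 3.82
eef_pos: [495.8, -336.9, 35.3]
ee_rot: [0.0, 0.956, -0.294, -0.0]
force: [-0.1, 0.0, 0.1]
finger_gap: 17.3
time_s: 4.08
eef_pos: [495.8, -336.9, 35.2]
ee_rot: [0.0, 0.956, -0.294, -0.0]
force: [0.2, 0.8, -0.9]
finger_gap: 11.6
[ 495.81 -336.89   35.23] [ 0.      0.9558 -0.2941 -0.    ] [ 0.19  0.8  -0.95] 11.630746688783125
```

```bash
python3 -m jog '[[[0,0,0.2,0,0,0,1],[0,0,0.5,0,0,0,1],[0,0,0.8,0,0,0,1],[0,0,0.8,0,0,0,1],[0,0,0.8,0,0,0,1],[0,0,0.7,0,0,0,1],[0,0,0.3,0,0,0,1],[0,0,0,0,0,0,1]]]'
python3 -m jog '[[[-0.13,0.4,0,0,0,0.4,1],[-0.13,0.7,0,0,0,0.5,1],[-0.13,0.7,0,0,0,0.5,1],[-0.13,0.7,0,0,0,0.5,1],[-0.13,0.7,0,0,0,0.5,1],[-0.13,0.7,0,0,0,0.5,1],[-0.13,0.7,0,0,0,0.5,1],[-0.13,0.7,0,0,0,0.5,1],[-0.13,0.7,0,0,0,0.4,1],[-0.1,0.4,0,0,0,0.4,1]]]'
python3 -m jog '[[[0,0,0,0,0,0,1],[0,0,0,0,0,0,1]]]'
python3 - <<'E'
from station import arm
import cv2,numpy as np
o=arm.observe();q=o["ee_rot"]
s=arm.snapshot("wrist"); cv2.imwrite("pics/w2.png",s["frame"]); np.savez("w2.npz",eef=o["eef_pos"],q=q,**s)
print(o["joint_pos"].round(2),o["eef_pos"].round(1),o["force"].round(2),o["torque"].round(2),np.degrees(2*np.arctan2(q[2],q[1])),o["finger_gap"])
E
```

```text
time_s: 5.12
eef_pos: [495.8, -337.0, 283.0]
ee_rot: [0.001, 0.956, -0.294, 0.001]
force: [-0.3, 0.4, -2.4]
finger_gap: 11.8
time_s: 6.38
eef_pos: [418.5, 48.7, 280.5]
ee_rot: [-0.0, 0.999, -0.051, -0.001]
force: [0.6, -0.5, -2.6]
finger_gap: 11.8
time_s: 6.62
eef_pos: [419.5, 46.7, 280.8]
ee_rot: [0.0, 0.999, -0.053, -0.0]
force: [-0.5, 0.6, -2.9]
finger_gap: 11.7
[-0.05  0.12  1.92 -0.    1.1   1.63] [419.5  46.7 280.8] [-0.46  0.57 -2.87] [ 0.04 -0.07  0.06] -6.041383614381058 11.710323569024062
```

View pics/w2.png

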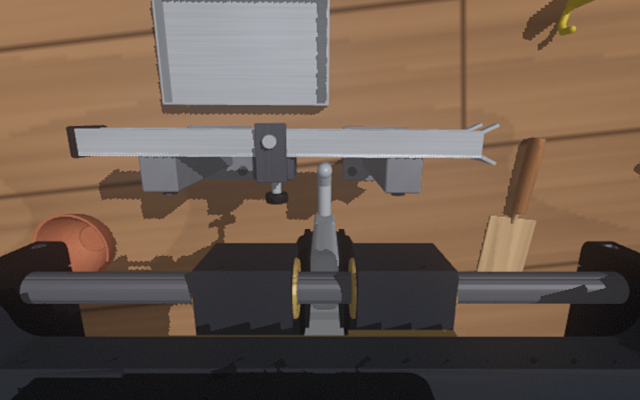

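The wrist view shows the rail from above: black cap at (72,141), flared mouth at (484..497,142), and the stop housing at (270,150). The held hook is at (325,170). Next I'll measure the rail's centre line.

Run:
```python
from h import *
s=load("w2.npz");W=cloud(s)
t=np.zeros(W.shape[:2],bool);t[115:175,70:500]=1
m=t&(np.abs(W[...,2]-180.5)<6)
P=W[m];print(len(P),"z med",np.median(P[:,2]))
def ray(u,v,z):
    d=s["R"].T@np.array([(u-s["cx"])/s["fx"],(v-s["cy"])/s["fy"],1]);c=-s["R"].T@s["t"];return c+d*(z-c[2])/d[2]
g=cv2.cvtColor(s["frame"],cv2.COLOR_BGR2GRAY).astype(float)
A=[];B=[]
for u in list(range(110,245,2))+list(range(300,465,2)):
    col=np.where(m[:,u])[0]
    if len(col)<5: continue
    A.append(ray(u,col[0]-0.5,180.5)); B.append(ray(u,col[-1]+.5,180.5))
A=np.array(A);B=np.array(B)
def line(Q):
    k,c=np.polyfit(Q[:,1],Q[:,0],1);r=Q[:,0]-k*Q[:,1]-c
    g=np.abs(r)<1.5;k,c=np.polyfit(Q[g,1],Q[g,0],1);return k,c,np.std(r[g]),g.sum()
a=line(A);b=line(B);print("far",a,"near",b)
k=(a[0]+b[0])/2;c=(a[1]+b[1])/2
print("yaw",np.degrees(-np.arctan(k)),"width",(a[1]-b[1])*np.cos(np.arctan(k)),"line x = %.4f*y+%.2f"%(k,c))
# ends: cap & mouth
um=[np.where(m[v])[0] for v in range(134,152)]
for v in (136,142,148):
    q=np.where(m[v])[0];print(v,q[0],q[-1],ray(q[0]-.5,v,180.5).round(1),ray(q[-1]+.5,v,180.5).round(1))
# gray edge check
for u in (150,350,440):print(u,g[120:165,u].astype(int).tolist(), np.where(m[:,u])[0][[0,-1]])
crop(s,420,105,520,180,"pics/c4.png",8)
crop(s,60,105,320,215,"pics/c5.png",3)
```

```text
12705 z med 180.4527069221663Traceback (most recent call last):
  File "<stdin>", line 18, in <module>
  File "<stdin>", line 17, in line
    raise TypeError("expected non-empty vector for x")
TypeError: expected non-empty vector for x
```

```bash
cat > rail.py <<'E'
from h import *
from scipy.optimize import least_squares
s=load("w2.npz");W=cloud(s)
def ray(u,v,z):
    d=s["R"].T@np.array([(u-s["cx"])/s["fx"],(v-s["cy"])/s["fy"],1]);c=-s["R"].T@s["t"];return c+d*(z-c[2])/d[2]
g=cv2.cvtColor(s["frame"],cv2.COLOR_BGR2GRAY).astype(float)
for u in (150,350,440):print(u,g[120:170,u].astype(int).tolist(), W[120:170:3,u,2].round().tolist())
A=[];B=[]
for u in list(range(100,245,2))+list(range(300,465,2)):
    d=np.diff(cv2.GaussianBlur(g,(1,3),0)[:,u])
    i=120+np.argmax(d[120:136]); j=150+np.argmin(d[150:163])
    A.append(ray(u,i+.5,180.5)); B.append(ray(u,j+.5,180.5))
A=np.array(A);B=np.array(B)
def line(Q):
    r=least_squares(lambda p:p[0]*(Q[:,1]-70)+p[1]-Q[:,0],[0.1,np.median(Q[:,0])],loss="cauchy",f_scale=.5)
    return r.x,np.median(np.abs(r.fun))
a=line(A);b=line(B);print("far",a,"near",b)
k=(a[0][0]+b[0][0])/2;c=(a[0][1]+b[0][1])/2
print("yaw",np.degrees(-np.arctan(k)),"width",(a[0][1]-b[0][1])*np.cos(np.arctan(k)),"line x = %.4f*(y-70)+%.2f"%(k,c))
print("mouth end",ray(484,142,180.5),"cap",ray(70,141,180.5))
crop(s,420,105,520,180,"pics/c4.png",8)
crop(s,60,105,320,215,"pics/c5.png",3)
E
python3 rail.py
```

```text
150 [126, 127, 129, 129, 128, 128, 129, 140, 153, 147, 160, 162, 163, 163, 162, 162, 163, 165, 164, 161, 162, 163, 165, 165, 164, 166, 167, 165, 164, 162, 162, 163, 164, 166, 170, 179, 142, 120, 120, 122, 120, 121, 121, 120, 120, 121, 120, 120, 120, 119] [-2.0, -0.0, 0.0, 181.0, 180.0, 181.0, 181.0, 180.0, 180.0, 180.0, 180.0, 181.0, 176.0, 177.0, 177.0, 179.0, 178.0]
350 [123, 122, 123, 124, 124, 120, 113, 123, 134, 156, 160, 164, 162, 163, 165, 163, 163, 165, 165, 163, 161, 162, 162, 163, 166, 165, 164, 164, 164, 166, 165, 164, 164, 168, 184, 204, 201, 127, 71, 71, 74, 75, 75, 75, 75, 76, 72, 57, 55, 55] [-1.0, 1.0, -1.0, 148.0, 181.0, 181.0, 180.0, 181.0, 179.0, 180.0, 182.0, 181.0, 180.0, 6.0, 6.0, 7.0, 12.0]
440 [124, 124, 123, 123, 123, 123, 123, 122, 122, 134, 164, 167, 165, 165, 166, 166, 166, 165, 167, 167, 168, 166, 167, 169, 169, 169, 168, 171, 170, 168, 167, 166, 165, 166, 176, 200, 204, 172, 120, 117, 120, 117, 117, 115, 113, 114, 114, 114, 116, 117] [0.0, 0.0, -0.0, 2.0, 179.0, 181.0, 179.0, 180.0, 182.0, 181.0, 180.0, 181.0, 180.0, -0.0, -1.0, 0.0, 1.0]
far (array([1.11977253e-01, 4.81992872e+02]), np.float64(0.21603855194294397)) near (array([1.10764882e-01, 4.60017942e+02]), np.float64(0.2352058898387952))
yaw -6.354904091760389 width 21.83990182490719 line x = 0.1114*(y-70)+471.01
mouth end [455.23917177 -84.89252539 180.5       ] cap [490.04108795 239.07898279 180.5       ]
```

```bash
ls pics
```

```text
c1.png
c2.png
c3.png
c4.png
c5.png
scene0.png
side0.png
w1.png
w2.png
wrist0.png
```

View pics/c4.png

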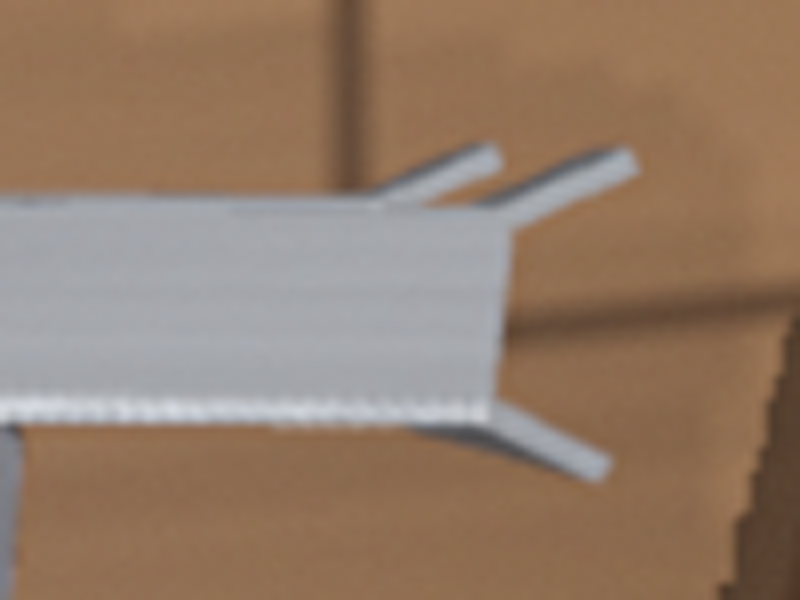

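View pics/c5.png

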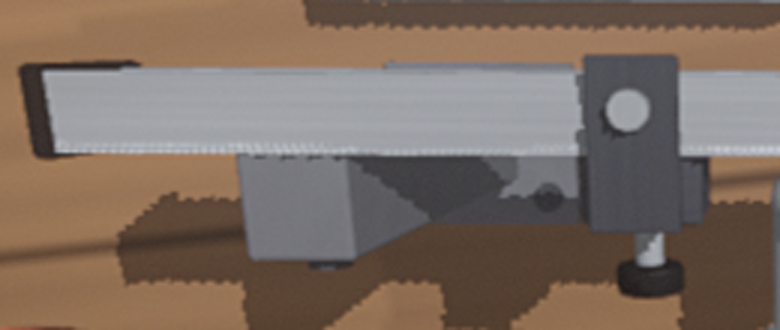

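The rail line is fitted: yaw -6.35°, mouth about (454,-85). Pre-entry TCP is about (495.6,-160,178). I'll go there a little farther back and at height first.

```bash
python3 -m jog '[[[0.1,-0.4,0,0,0,-0.05,1],[0.2,-0.7,0,0,0,0,1],[0.25,-0.8,0,0,0,0,1],[0.3,-0.8,0,0,0,0,1],[0.3,-0.7,0,0,0,0,1],[0.07,-0.4,-0.2,0,0,0,1],[0,0,-0.6,0,0,0,1],[0,0,-0.6,0,0,0,1],[0,0,-0.25,0,0,0,1],[0,0,0,0,0,0,1]]]'
python3 -m jog '[[[0,0,0,0,0,0,1],[0,0,0,0,0,0,1]]]'
cat > st.py <<'E'
from station import arm
import numpy as np
def st(prnt=True):
    o=arm.observe();p=o["eef_pos"];q=o["ee_rot"];yaw=np.degrees(2*np.arctan2(q[2],q[1]))
    a=np.radians(-6.35);rx=np.array([np.cos(a),np.sin(a)]);ry=np.array([-rx[1],rx[0]])
    # centre-line point at world y=70: x=471.01 ; rail origin from mouth y
    m=np.array([453.75,-84.9]);d=p[:2]-m
    print("t",o["time_s"],"eef",p.round(1),"yaw %.2f"%yaw,"rail x %.2f (carrier) y %.1f z %.2f"%(d@rx-49.9,d@ry-160,p[2]-35.2),
      "F rail x %.1f y %.1f z %.1f"%(o["force"][:2]@rx,o["force"][:2]@ry,o["force"][2]),"tq",o["torque"].round(2),"gap %.1f"%o["finger_gap"])
if __name__=="__main__": st()
E
python3 st.py
python3 - <<'E'
from station import arm
import cv2,numpy as np
for n in("side","scene","wrist"):
    s=arm.snapshot(n); np.savez(n+"3.npz",**s)
    f=s["frame"]
    if n=="scene": f=cv2.resize(f[110:230,240:440],None,fx=4,fy=4,interpolation=cv2.INTER_CUBIC)
    cv2.imwrite(f"pics/{n}3.png",f)
E
```

```text
time_s: 7.92
eef_pos: [492.6, -181.4, 181.9]
ee_rot: [-0.0, 0.998, -0.055, -0.001]
force: [0.5, -0.1, -2.3]
finger_gap: 11.9
time_s: 8.18
eef_pos: [493.2, -181.1, 183.3]
ee_rot: [0.0, 0.998, -0.055, 0.001]
force: [-0.2, -0.2, -2.2]
finger_gap: 11.6
t 8.175 eef [ 493.2 -181.1  183.3] yaw -6.31 rail x -0.03 (carrier) y -251.3 z 148.14 F rail x -0.2 y -0.2 z -2.2 tq [ 0.01 -0.03  0.  ] gap 11.6
```

View pics/scene3.png

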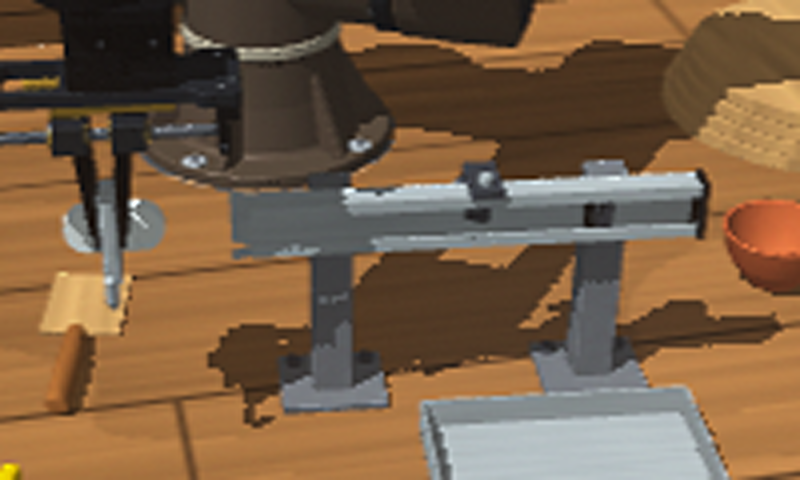

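View pics/wrist3.png

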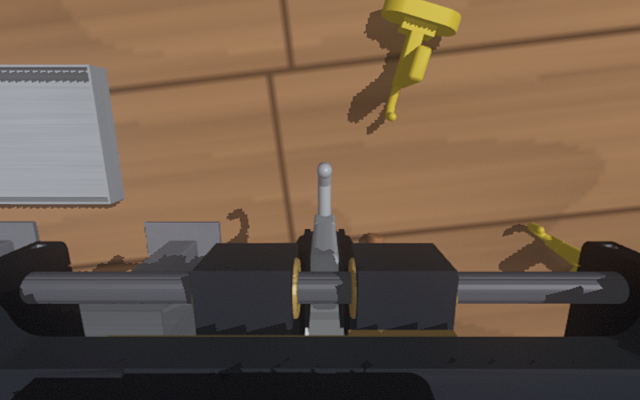

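```bash
python3 -m jog '[[[0.02,0.17,-0.045,0,0,-0.01,1],[0.02,0.17,-0.04,0,0,0,1],[0.018,0.16,0,0,0,0,1],[0.018,0.16,0,0,0,0,1],[0,0,0,0,0,0,1],[0,0,0,0,0,0,1]]]' >/dev/null; python3 st.py
```

```text
t 9.075 eef [ 497.4 -141.4  177.2] yaw -6.36 rail x -0.24 (carrier) y -211.3 z 142.01 F rail x -0.9 y 0.6 z -2.5 tq [ 0.03 -0.    0.02] gap 11.7
```

```bash
python3 -m jog '[[[0.003,0,0.016,0,0,0,1],[0.0055,0.05,0,0,0,0,1],[0.0055,0.05,0,0,0,0,1],[0.0055,0.05,0,0,0,0,1],[0.0055,0.05,0,0,0,0,1],[0,0,0,0,0,0,1]]]' >/dev/null; python3 st.py
```

```text
t 9.825 eef [ 498.9 -129.1  178.1] yaw -6.35 rail x -0.15 (carrier) y -198.9 z 142.94 F rail x 0.1 y -0.1 z -1.8 tq [-0.01 -0.02  0.03] gap 12.3
```

Still free (y force about 0). I'll continue slowly into the mouth.

```bash
python3 -m jog '[[[0.0055,0.05,0,0,0,0,1],[0.0055,0.05,0,0,0,0,1],[0,0,0,0,0,0,1]]]' >/dev/null; python3 st.py; python3 -m jog '[[[0.0055,0.05,0,0,0,0,1],[0.0055,0.05,0,0,0,0,1],[0,0,0,0,0,0,1]]]' >/dev/null; python3 st.py
```

```text
t 10.2 eef [ 499.5 -123.1  178.1] yaw -6.36 rail x -0.16 (carrier) y -192.9 z 142.93 F rail x -0.4 y -0.7 z -2.9 tq [ 0.02 -0.06  0.  ] gap 12.2
t 10.575 eef [ 500.2 -117.1  178.1] yaw -6.36 rail x -0.18 (carrier) y -186.9 z 142.94 F rail x 0.5 y -0.2 z -2.9 tq [ 0.03 -0.06 -0.01] gap 12.1
```

Run:
```python
from station import arm
import cv2,numpy as np
s=arm.snapshot("scene"); np.savez("scene4.npz",**s)
cv2.imwrite(f"pics/scene4.png",cv2.resize(s["frame"][110:210,250:390],None,fx=5,fy=5,interpolation=cv2.INTER_CUBIC))
```

```text
(no output)
```

View pics/scene4.png

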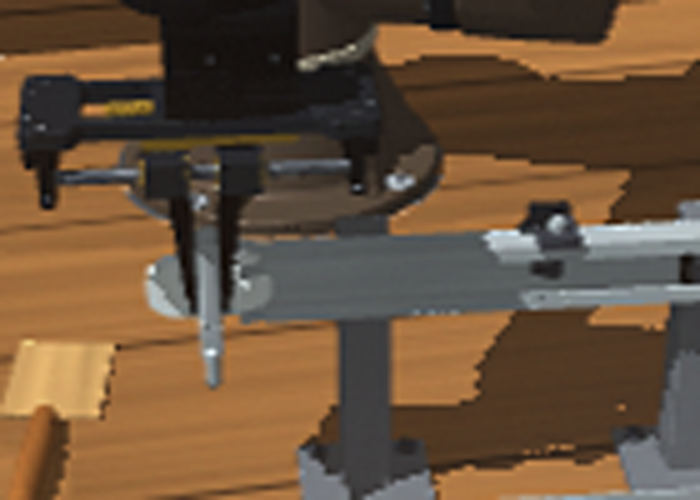

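The shoe's leading end (crop (262,288)) is just at the mouth and level with the channel, with no resistance. Continuing.

```bash
for i in 1; do python3 -m jog '[[[0.006,0.05,0,0,0,0,1],[0.006,0.05,0,0,0,0,1],[0,0,0,0,0,0,1]]]' >/dev/null; python3 st.py; done; python3 -m jog '[[[0.006,0.05,0,0,0,0,1],[0.006,0.05,0,0,0,0,1],[0,0,0,0,0,0,1]]]' >/dev/null; python3 st.py;python3 -m jog '[[[0.006,0.05,0,0,0,0,1],[0.006,0.05,0,0,0,0,1],[0,0,0,0,0,0,1]]]' >/dev/null; python3 st.py
```

```text
t 11.0 eef [ 500.9 -111.1  178.1] yaw -6.35 rail x -0.12 (carrier) y -180.8 z 142.92 F rail x 0.9 y -0.7 z -1.4 tq [-0.   -0.03  0.05] gap 12.3
t 11.375 eef [ 501.6 -105.1  178.1] yaw -6.35 rail x -0.07 (carrier) y -174.8 z 142.94 F rail x -0.3 y 1.0 z -2.3 tq [-0.02  0.   -0.08] gap 11.7
t 11.75 eef [502.3 -99.1 178.1] yaw -6.36 rail x -0.03 (carrier) y -168.7 z 142.93 F rail x 1.1 y 0.0 z -2.0 tq [ 0.04 -0.05  0.02] gap 12.0
```

```bash
python3 -m jog '[[[0.0075,0.067,0,0,0,0,1],[0.0075,0.067,0,0,0,0,1],[0.0075,0.067,0,0,0,0,1],[0,0,0,0,0,0,1]]]' >/dev/null; python3 st.py; python3 -m jog '[[[0.0075,0.067,0,0,0,0,1],[0.0075,0.067,0,0,0,0,1],[0.0075,0.067,0,0,0,0,1],[0,0,0,0,0,0,1]]]' >/dev/null; python3 st.py;python3 -m jog '[[[0.0075,0.067,0,0,0,0,1],[0.0075,0.067,0,0,0,0,1],[0.0075,0.067,0,0,0,0,1],[0,0,0,0,0,0,1]]]' >/dev/null; python3 st.py
```

```text
t 12.25 eef [503.7 -86.9 178.2] yaw -6.35 rail x -0.01 (carrier) y -156.5 z 142.96 F rail x 0.9 y -0.3 z -2.5 tq [-0.01 -0.05  0.02] gap 11.7
t 12.75 eef [505.1 -74.9 178.1] yaw -6.35 rail x 0.01 (carrier) y -144.4 z 142.93 F rail x 0.2 y -0.1 z -2.0 tq [ 0.02 -0.05  0.05] gap 11.8
t 13.25 eef [506.4 -62.8 178.1] yaw -6.35 rail x 0.00 (carrier) y -132.2 z 142.93 F rail x 0.4 y -0.2 z -2.5 tq [ 0.02 -0.02 -0.02] gap 11.2
```

```bash
python3 -m jog '[[[0.009,0.083,0,0,0,0,1],[0.009,0.083,0,0,0,0,1],[0.009,0.083,0,0,0,0,1],[0.009,0.083,0,0,0,0,1],[0,0,0,0,0,0,1]]]' >/dev/null; python3 st.py; python3 -m jog '[[[0.009,0.083,0,0,0,0,1],[0.009,0.083,0,0,0,0,1],[0.009,0.083,0,0,0,0,1],[0.009,0.083,0,0,0,0,1],[0,0,0,0,0,0,1]]]' >/dev/null; python3 st.py
python3 - <<'E'
from station import arm
import cv2,numpy as np
s=arm.snapshot("scene"); np.savez("scene5.npz",**s)
cv2.imwrite(f"pics/scene5.png",cv2.resize(s["frame"][110:210,280:430],None,fx=5,fy=5,interpolation=cv2.INTER_CUBIC))
E
```

```text
t 13.875 eef [508.6 -42.8 178.1] yaw -6.34 rail x -0.03 (carrier) y -112.1 z 142.94 F rail x -0.2 y 1.1 z -2.6 tq [-0.   -0.06  0.02] gap 11.7
t 14.5 eef [510.7 -22.9 178.1] yaw -6.34 rail x -0.11 (carrier) y -92.1 z 142.93 F rail x 0.0 y -0.0 z -3.3 tq [ 0.03 -0.07  0.03] gap 11.9
```

View pics/scene5.png

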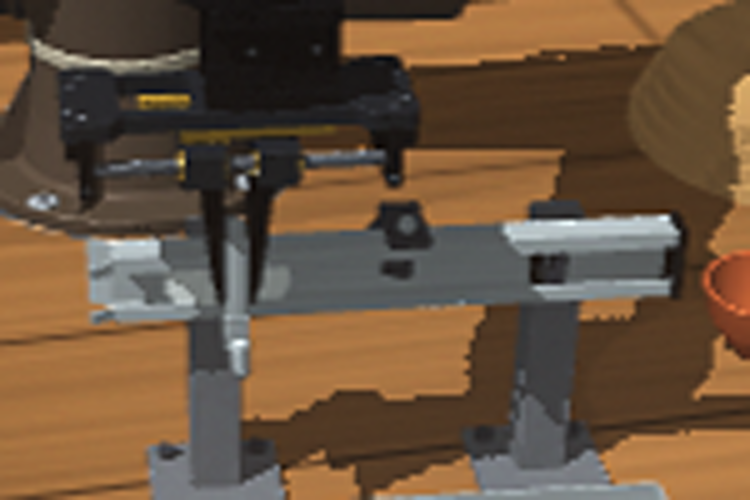

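The shoe is inside the channel, with its leading end at crop (290,280). The tongue at (397,268) and the buffer at (550,268) are still ahead. I'll advance and watch the force.

```bash
python3 -m jog '[[[0.009,0.083,0,0,0,0,1],[0.009,0.083,0,0,0,0,1],[0.009,0.083,0,0,0,0,1]]]' >/dev/null; python3 st.py; python3 -m jog '[[[0.009,0.083,0,0,0,0,1],[0.009,0.083,0,0,0,0,1],[0,0,0,0,0,0,1]]]' >/dev/null; python3 st.py;python3 -m jog '[[[0.0075,0.067,0,0,0,0,1],[0.0075,0.067,0,0,0,0,1]]]' >/dev/null; python3 st.py
```

```text
t 14.925 eef [512.4  -8.  178.1] yaw -6.37 rail x -0.15 (carrier) y -77.1 z 142.91 F rail x -0.2 y -0.8 z -2.4 tq [ 0.02 -0.07 -0.04] gap 11.5
t 15.3 eef [513.4   2.  178.1] yaw -6.34 rail x -0.18 (carrier) y -67.1 z 142.93 F rail x -0.8 y -0.8 z -2.4 tq [ 0.04 -0.08 -0.02] gap 11.7
t 15.55 eef [514.3   9.8 178.1] yaw -6.39 rail x -0.15 (carrier) y -59.2 z 142.91 F rail x -0.2 y 1.2 z -3.0 tq [ 0.05 -0.03 -0.  ] gap 11.7
```

```bash
python3 -m jog '[[[0.006,0.05,0,0,0,0,1],[0.006,0.05,0,0,0,0,1]]]' >/dev/null; python3 st.py; python3 -m jog '[[[0.006,0.05,0,0,0,0,1],[0.006,0.05,0,0,0,0,1]]]' >/dev/null; python3 st.py
```

```text
t 15.8 eef [515.1  15.8 178.1] yaw -6.37 rail x -0.11 (carrier) y -53.1 z 142.93 F rail x 1.1 y 0.1 z -2.6 tq [-0.   -0.07 -0.04] gap 11.6
t 16.05 eef [515.8  21.9 178.1] yaw -6.37 rail x -0.05 (carrier) y -47.0 z 142.92 F rail x -0.2 y 0.4 z -2.7 tq [ 0.01 -0.08 -0.01] gap 11.7
```

```bash
python3 -m jog '[[[0.006,0.05,0,0,0,0,1],[0.006,0.05,0,0,0,0,1]]]' >/dev/null; python3 st.py; python3 -m jog '[[[0.006,0.05,0,0,0,0,1],[0.006,0.05,0,0,0,0,1]]]' >/dev/null; python3 st.py; python3 -m jog '[[[0.006,0.05,0,0,0,0,1],[0.006,0.05,0,0,0,0,1]]]' >/dev/null; python3 st.py
```

```text
t 16.3 eef [516.5  27.8 178.1] yaw -6.37 rail x -0.02 (carrier) y -41.0 z 142.91 F rail x 0.3 y 0.2 z -2.9 tq [ 0.02 -0.03 -0.03] gap 11.8
t 16.55 eef [517.2  33.9 178.1] yaw -6.37 rail x 0.02 (carrier) y -35.0 z 142.93 F rail x 0.4 y 0.0 z -2.2 tq [ 0.05 -0.1   0.09] gap 11.5
t 16.8 eef [518.5  39.5 178.3] yaw -6.36 rail x 0.67 (carrier) y -29.2 z 143.11 F rail x 3.2 y -3.2 z -2.4 tq [-0.7  -0.66  0.  ] gap 11.7
```

The catch is met at rail y of about -31 (3.2 N back), so home should be near +54. I'll keep pressing gently.

```bash
python3 -m jog '[[[0.005,0.05,0,0,0,0,1]]]' >/dev/null; python3 st.py; python3 -m jog '[[[0.005,0.05,0,0,0,0,1]]]' >/dev/null; python3 st.py; python3 -m jog '[[[0.005,0.05,0,0,0,0,1]]]' >/dev/null; python3 st.py;  python3 -m jog '[[[0.005,0.05,0,0,0,0,1]]]' >/dev/null; python3 st.py
```

```text
t 16.925 eef [518.7  42.6 178.3] yaw -6.37 rail x 0.52 (carrier) y -26.1 z 143.07 F rail x 3.7 y -3.7 z -2.5 tq [-0.73 -0.68  0.04] gap 11.5
t 17.05 eef [518.9  45.8 178.3] yaw -6.39 rail x 0.41 (carrier) y -22.9 z 143.06 F rail x 4.1 y -0.5 z -2.8 tq [-0.31 -0.8  -0.08] gap 11.8
t 17.175 eef [519.1  48.9 178.2] yaw -6.38 rail x 0.23 (carrier) y -19.8 z 143.01 F rail x 3.9 y -0.7 z -1.7 tq [-0.31 -0.88 -0.03] gap 11.8
t 17.3 eef [519.3  51.9 178.2] yaw -6.38 rail x 0.07 (carrier) y -16.8 z 142.96 F rail x 4.4 y -1.5 z -2.4 tq [-0.27 -0.85 -0.  ] gap 11.7
```

```bash
python3 -m jog '[[[0.0075,0.067,0,0,0,0,1],[0.0075,0.067,0,0,0,0,1],[0.0075,0.067,0,0,0,0,1]]]' >/dev/null; python3 st.py; python3 -m jog '[[[0.0075,0.067,0,0,0,0,1],[0.0075,0.067,0,0,0,0,1],[0.0075,0.067,0,0,0,0,1]]]' >/dev/null; python3 st.py; python3 -m jog '[[[0.0075,0.067,0,0,0,0,1],[0.0075,0.067,0,0,0,0,1],[0.0075,0.067,0,0,0,0,1]]]' >/dev/null; python3 st.py
```

```text
t 17.675 eef [520.5  64.  178.1] yaw -6.37 rail x -0.00 (carrier) y -4.6 z 142.94 F rail x 3.2 y -0.9 z -2.1 tq [-0.35 -0.89  0.01] gap 11.8
t 18.05 eef [521.8  76.  178.1] yaw -6.37 rail x -0.04 (carrier) y 7.5 z 142.90 F rail x 4.6 y -0.7 z -2.2 tq [-0.3  -0.87  0.14] gap 11.7
t 18.425 eef [523.2  88.1 178.1] yaw -6.37 rail x -0.02 (carrier) y 19.6 z 142.91 F rail x 4.8 y -2.1 z -2.8 tq [-0.23 -0.88  0.11] gap 11.9
```

Run:
```python
from h import *
from station import arm
s=load("w2.npz")
def ray(u,v,z):
    d=s["R"].T@np.array([(u-s["cx"])/s["fx"],(v-s["cy"])/s["fy"],1]);c=-s["R"].T@s["t"];return c+d*(z-c[2])/d[2]
a=np.radians(-6.35);ry=np.array([-np.sin(a),np.cos(a)])
for u in(255,270,287):print(u,(ray(u,140,192)[:2]-[453.75,-84.9])@ry-160)
s=arm.snapshot("scene")
cv2.imwrite(f"pics/scene6.png",cv2.resize(s["frame"][110:210,290:440],None,fx=5,fy=5,interpolation=cv2.INTER_CUBIC))
```

```text
255 18.121572153681086
270 6.829761726737473
287 -5.967797227391372
```

View pics/scene6.png

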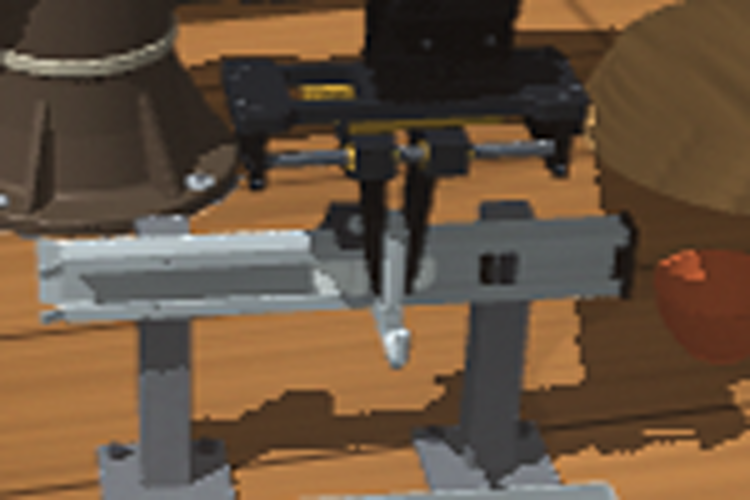

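The shoe's leading end is at crop (436,272) and the buffer at (483,268), about 25 to 30 mm to go. I'll keep going in smaller steps.

```bash
python3 -m jog '[[[0.0055,0.05,0,0,0,0,1],[0.0055,0.05,0,0,0,0,1],[0.0055,0.05,0,0,0,0,1],[0.0055,0.05,0,0,0,0,1]]]' >/dev/null; python3 st.py; python3 -m jog '[[[0.0055,0.05,0,0,0,0,1],[0.0055,0.05,0,0,0,0,1]]]' >/dev/null; python3 st.py; python3 -m jog '[[[0.0028,0.025,0,0,0,0,1],[0.0028,0.025,0,0,0,0,1]]]' >/dev/null; python3 st.py; python3 -m jog '[[[0.0028,0.025,0,0,0,0,1],[0.0028,0.025,0,0,0,0,1]]]' >/dev/null; python3 st.py
```

```text
t 18.975 eef [524.5 100.  178.1] yaw -6.37 rail x -0.04 (carrier) y 31.6 z 142.93 F rail x 3.3 y -1.6 z -2.2 tq [-0.28 -0.91  0.15] gap 12.3
t 19.225 eef [525.2 106.  178.1] yaw -6.37 rail x -0.04 (carrier) y 37.6 z 142.93 F rail x 4.6 y -0.8 z -2.0 tq [-0.3  -0.85  0.14] gap 12.2
t 19.475 eef [525.5 108.9 178.1] yaw -6.37 rail x -0.02 (carrier) y 40.5 z 142.93 F rail x 3.7 y -0.9 z -2.0 tq [-0.29 -0.91  0.18] gap 11.8
t 19.725 eef [525.8 111.9 178.1] yaw -6.37 rail x -0.03 (carrier) y 43.5 z 142.92 F rail x 4.0 y -1.1 z -3.0 tq [-0.3  -0.91  0.16] gap 11.9
```

```bash
python3 -m jog '[[[0.0028,0.025,0,0,0,0,1],[0.0028,0.025,0,0,0,0,1]]]' >/dev/null; python3 st.py; python3 -m jog '[[[0.0028,0.025,0,0,0,0,1]]]' >/dev/null; python3 st.py; python3 -m jog '[[[0.0022,0.02,0,0,0,0,1]]]' >/dev/null; python3 st.py; python3 -m jog '[[[0.0022,0.02,0,0,0,0,1]]]' >/dev/null; python3 st.py
```

```text
t 19.975 eef [526.2 114.9 178.1] yaw -6.37 rail x -0.03 (carrier) y 46.6 z 142.92 F rail x 4.6 y -1.3 z -2.1 tq [-0.33 -0.89  0.21] gap 12.5
t 20.1 eef [526.3 116.4 178.1] yaw -6.37 rail x -0.05 (carrier) y 48.1 z 142.93 F rail x 3.7 y -1.2 z -2.2 tq [-0.33 -0.8   0.2 ] gap 11.8
t 20.225 eef [526.  117.5 178. ] yaw -6.37 rail x -0.49 (carrier) y 49.1 z 142.78 F rail x 0.1 y -4.3 z -1.9 tq [-0.8  -0.14  0.16] gap 11.9
t 20.35 eef [526.  118.4 177.9] yaw -6.35 rail x -0.62 (carrier) y 50.0 z 142.69 F rail x 1.5 y -7.0 z -1.6 tq [-1.36 -0.18  0.28] gap 11.9
```

The catch's side force dropped from 4 N to about 0 and the buffer now pushes back with 7 N, so the shoe has passed the catch. I'll ease back slightly to see whether the catch holds.

```bash
python3 -m jog '[[[0,0,0,0,0,0,1],[0,0,0,0,0,0,1]]]' >/dev/null; python3 st.py; python3 -m jog '[[[-0.0015,-0.02,0,0,0,0,1],[0,0,0,0,0,0,1]]]' >/dev/null; python3 st.py; python3 -m jog '[[[-0.001,-0.015,0,0,0,0,1],[0,0,0,0,0,0,1]]]' >/dev/null; python3 st.py
```

```text
t 20.6 eef [525.9 118.2 177.9] yaw -6.35 rail x -0.63 (carrier) y 49.8 z 142.71 F rail x 1.0 y -6.2 z -1.4 tq [-1.27 -0.07  0.26] gap 12.0
t 20.85 eef [525.9 117.4 177.9] yaw -6.38 rail x -0.60 (carrier) y 49.1 z 142.71 F rail x -0.2 y -5.1 z -2.9 tq [-0.68  0.17  0.19] gap 11.6
t 21.1 eef [526. 117. 178.] yaw -6.40 rail x -0.40 (carrier) y 48.7 z 142.77 F rail x -1.7 y 1.3 z -3.5 tq [ 0.35  0.33 -0.17] gap 11.7
```

```bash
python3 -m jog '[[[-0.002,-0.015,0,0,0,0,1],[0,0,0,0,0,0,1]]]' >/dev/null; python3 st.py
python3 - <<'E'
from station import arm
import cv2
s=arm.snapshot("scene")
cv2.imwrite(f"pics/scene7.png",cv2.resize(s["frame"][130:200,340:420],None,fx=9,fy=8,interpolation=cv2.INTER_CUBIC))
E
```

```text
t 21.35 eef [526.2 116.5 178.1] yaw -6.43 rail x -0.20 (carrier) y 48.2 z 142.90 F rail x -2.2 y 6.4 z -3.1 tq [ 1.28  0.23 -0.38] gap 11.7
```

View pics/scene7.png

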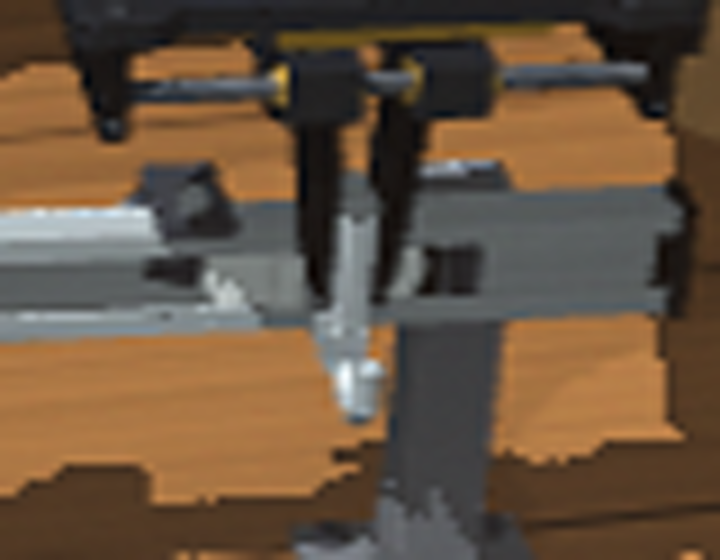

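The catch holds: a pull of 6.4 N doesn't bring it back, and the tongue is visible behind the shoe at (175,268). I'll relax the pull, release and lift clear.

```bash
python3 -m jog '[[[0.002,0.018,0,0,0,0,1],[0,0,0,0,0,0,1]]]' >/dev/null; python3 st.py; python3 -m jog '[[[0,0,0,0,0,0,0.85],[0,0,0,0,0,0,0.75],[0,0,0,0,0,0,0.6],[0,0,0,0,0,0,0.6],[0,0,0,0,0,0,0.6]]]' >/dev/null; python3 st.py
```

```text
t 21.65 eef [526.5 116.9 178.2] yaw -6.36 rail x 0.04 (carrier) y 48.7 z 142.96 F rail x -1.7 y 2.4 z -2.8 tq [ 0.5   0.15 -0.07] gap 11.6
t 22.275 eef [526.5 116.8 178.2] yaw -6.37 rail x 0.07 (carrier) y 48.5 z 142.96 F rail x 0.9 y 0.3 z 1.1 tq [ 0.05 -0.02 -0.02] gap 37.8
```

```bash
python3 -m jog '[[[0,0,0.15,0,0,0,0.6],[0,0,0.3,0,0,0,0.6],[0,0,0.6,0,0,0,0.6],[0,0,0.8,0,0,0,0.6],[0,0,0.8,0,0,0,0.6],[-0.5,0,0.3,0,0,0,0.6],[-0.6,0,0,0,0,0,0.6],[0,0,0,0,0,0,0.6],[0,0,0,0,0,0,0.6],[0,0,0,0,0,0,0.6]]]'
python3 - <<'E'
from h import *
from station import arm
s=arm.snapshot("scene")
crop(s,290,130,430,230,"pics/scene8.png",5)
cv2.imwrite("pics/scene8f.png",s["frame"])
s=arm.snapshot("wrist");np.savez("w9.npz",**s);cv2.imwrite("pics/w9.png",s["frame"])
E
```

```text
time_s: 23.52
eef_pos: [461.1, 116.8, 354.9]
ee_rot: [0.0, 0.998, -0.056, -0.0]
force: [0.2, 0.7, 0.6]
finger_gap: 38.2
```

View pics/scene8.png

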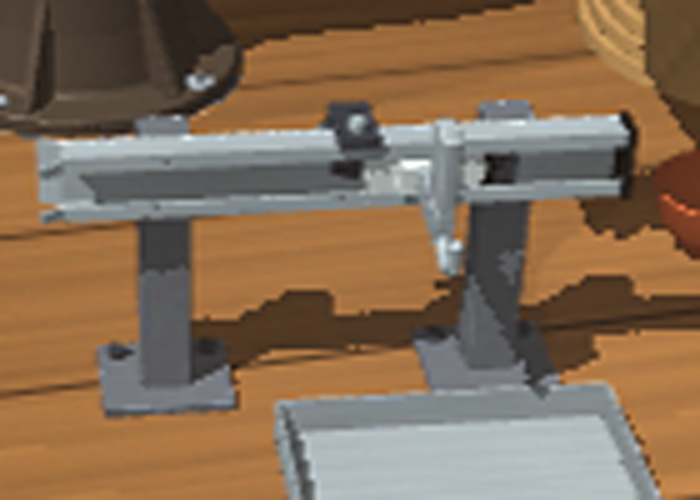

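View pics/w9.png

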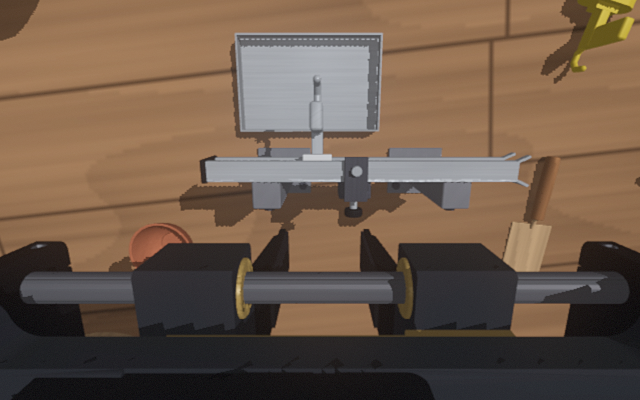

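View pics/scene8f.png

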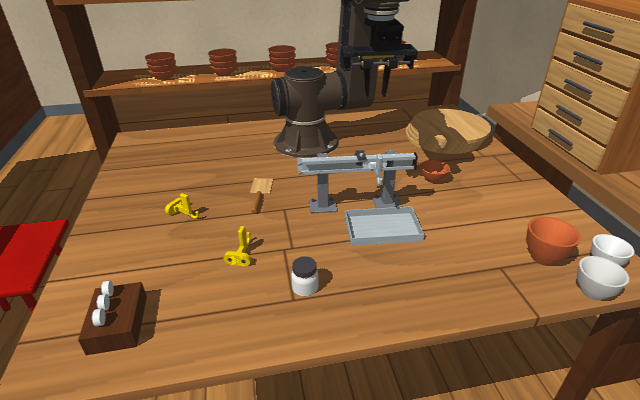

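The carrier sits in the channel, between the tongue at crop (348,168) and the buffer at (500,165). The gripper is clear, and the bowl, jar and paddle look unmoved. Handing in.

Run:
```python
from station import arm
print(arm.hand_in())
```

```text
the job is handed in; nothing more can be done
None
```

I picked up the white carrier by its lug, entered the shoe at the flared mouth and slid it past the spring catch to the rubber buffer. I then let go, lifted clear and handed in at about 24 s. `hand_in()` gives no verdict, so what follows comes from my own readings.

- **Sliding force:** at the sampled readings the catch first pushed back with about 3.7 N. The buffer was met with about 7 N, well below the 20 N limit. The force was read only between moves, so short peaks could have been missed.
- **Home and catch:** home came at about +48.5 mm past the rail's middle. The catch's 4 N side force dropped to about zero there. A backward pull of 6.4 N did not draw the carrier out.
- **Last pictures:** the tongue stands behind the shoe and the gripper is clear of everything. By eye, the bowl, jar and paddle are where they were at the start; I did not measure them again.
- **Not checked:** I had no direct reading of the catch joint. I judged it sprung out from the forces and the pictures.
- **Disagreement:** the rail measured 21.8 mm wide against the stated 21 mm, which I put down to blurred edges in the picture. The shoe still entered without any measurable contact.

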